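# Roll a shaft blank into a V-rest and swing the hold-down over it

## Robot

A 6-joint arm with a two-finger parallel gripper is mounted at the origin on a cart in front of the work surface, level with it; the furniture and walls round the work are solid. World frame = base frame: x ahead of the robot, y to its left, z up, the work surface at z = 0. Lengths are in mm, angles in rad, forces in N, time in s.
With the tool pointing down it reaches from about 250 to 775 mm from the base axis. Payload 4 kg.
Tool frame: the origin (TCP) lies on the centre line of the jaws, within the pads' length; the fingertips stand 11 mm ahead of it and the grasp point (between the pads) lies 8 mm behind it (arm.tcp_to_tips is the distance from the TCP to the fingertips, in mm); z points along the fingers, y is the line along which they close (so a half turn about z gives the same grasp; the last joint's range is limited). The gripper opens to 85 mm and grips with 20 to 120 N. Pads are 22 mm wide; open, the fingers measure 114 mm over their backs; the gripper's body (76 mm by 85 mm) begins 54 mm behind the grasp point. The pads swing forward as they close: fully open they stand 13 mm farther back than shut.
Start: joints at [1.067, 0.087, 1.371, -0, 1.684, -0.103], TCP at [214.595, 506.424, 242.341] pointing down, gripper open.
Joint ranges: [-3.1, 3.1], [-0.76, 2.03], [0.27, 2.55], [-1.08, 4.22], [0.17, 2.65], [-2.57, 2.57]. Speed limits (rad/s): [2.79, 2.79, 3.14, 3.14, 3.14, 3.14].

## Interface

Orientations are given as a rotation vector (axis times angle).
In Python, from station import arm gives the robot as it stands.
- The arm moves only by the tool servo_tool, never from a script. Its argument "steps" is a list of rows, each a list of 2 entries, a list of its own where there are three numbers: the shift along the tool's x, y, z in units of 25 mm (1.0 is 25 mm), then the turn, a rotation vector about the tool's x, y, z in units of 4 degrees (1.0 is 4 degrees). In form: [[[dx, dy, dz], [wx, wy, wz]], ...]. A call has exactly 5 rows; each row shifts and turns the commanded pose from where the row before left it, along the tool's axes as they then stand; what a row does not reach is not made up. A row lasts 1/12 s, in which the tool goes at most 41.7 mm and 7.16 degrees, less where a joint would pass 70% of its speed; a pose out of reach is approached as far as the arm can. A call with a number of a shift or a turn outside -1 to 1 is refused whole. A call with a gripper value outside its range is refused whole. "grip" is the opening in per cent of the stroke, from 0 (shut) to 100 (fully open), set as the call begins (left out, the last holds). The fingers move at their own pace and stop on an object; "squeeze" is the grip in N (left out, the last holds). Time passes only in rows, so rows that do not move let the fingers close, or fill a call up. It gives the time, the measured TCP pose, the force, the opening and the grip force at its end, in the units of the state.
- arm.sense(): the state, without advancing time (a new reading comes with each control period).
- arm.read_camera(name): name is "scene" or "top"; returns the picture (384x512x3 uint8, red, green, blue); there is no depth.
- arm.get_calibration(name): a dict with "camera_matrix" (3x3 intrinsics, pixels), "T" (4x4, takes a point from camera to world coordinates). Camera axes: x right, y up, looking along -z (the intrinsics and any distortion apply to the point x, -y, -z); pixel columns grow to the right and rows downward; lengths in mm; the calibration is good to about 2 mm. A picture is of the moment at which its call begins. get_calibration takes no time and is no camera call.
- arm.hand_in(): hands the job in; it is judged then, once.
The state is a dict: "clock": time; "joint_pos": joint angles; "qvel": joint speeds; "effort": joint torques, N m; "tcp_pos": TCP position; "tool_rot": TCP orientation; "wrist_force": force on the tool from outside, world axes, zero at the start; "torque": the same for the moment, N m; "width": finger opening in mm; "grip_force": force on a finger pad.
Only numpy, scipy, OpenCV 4.12 (cv2) and the standard library are available. Lean on these libraries where they do the work, as an engineer would, in place of code of your own. Each camera call takes 0.05 s, during which the arm holds its last target. There are 200 camera calls.

## Task

Roll the aluminium shaft blank along the bench and up the ramps by pushing its side with the fingers, until it drops into the V-groove of the steel V-rest and lies in it roughly centred along the groove. Then push the hold-down arm so that it swings fully round over the shaft. Do not pick the shaft up, and leave the other things on the bench where they are.

Things in the scene. Friction and masses are not known exactly. Their poses are not given: they have to be found in the camera images.
- shaft: Smooth round aluminium shaft blank, 36 mm in diameter, 150 mm long, 0.3 to 0.55 kg, loose on the bench ahead of the ramps. Origin at its middle on its axis (18 mm above the bench at the start). Own y runs along it; x and z turn as it rolls. Own z points up at the start, to a black keyseat (6 x 50 mm) in its surface. It must roll, not skid: the keyseat must come underneath on the way.
- v_rest: Steel V-rest fixed to the bench, 160 mm along the groove. Origin at bench height under the groove's bottom, midway along it; own x level, square to the groove, the way the shaft rolls in; y along the groove; z up. It has two ramped V rails, 34 mm wide, centred at y = -50 and +50 mm, and behind them a bar 34 mm high from x = 37 to 60 mm. A 3 mm plate joins the rails from x = -12 mm on.
- v_seat (a point): Where the shaft's middle lies when seated: V-rest x = 0, y = 0, height 26.5 mm; axes as the V-rest. Side view of each rail, from front to back: a ramp from 1 mm height at x = -85 mm to 16 mm at x = -22 mm, level to x = -15.5 mm, down at 40 degrees to the groove's bottom at x = 0, height 3 mm, up at 40 degrees to 34 mm at x = 37 mm. Push level with its axis: pressed from above it wedges.
- pivot (a point): Point on the vertical axis of the hold-down arm: in the V-rest's frame x = 50, y = -58 mm, height 54 mm (middle of the arm's thickness).
- hold_down_peg (a point): Upright steel peg on the hold-down arm; this point is 79 mm above the bench. Peg 13 mm in diameter, 55 mm from the pivot, from the arm's top (height 59 mm) to 95 mm. The arm is a flat bar 18 mm wide, its end 75 mm from the pivot, between 49 and 59 mm height: 4 mm clear over the seated shaft, too low for a shaft to roll in or out under it.
- hold_down (a joint): Angle of the hold-down arm, rad. At 0 the arm points along the V-rest's -y axis, off the end of the rest (open). It turns clockwise seen from above; at 1.571, its stop, it points along the V-rest's -x axis, over the shaft (closed). Stiff hinge that stays where it is left; about 1 N at the peg turns it.
- bolt: Bystander: steel hex bolt standing on its head, 26 mm across and 60 mm high, beside the ramps on the side of the hold-down. Origin under its middle.
- nut: Bystander: steel hex nut, 34 mm across, 16 mm high, near the bolt. Origin under its middle.
- bearing: Bystander: ball bearing lying flat, 40 mm in diameter, 14 mm high, beside the V-rest on the side away from the hold-down. Origin under its middle.
- pin: Bystander: turned steel pin standing on end, 22 mm in diameter, 100 mm high, to the far right. Origin under its middle.
- tape_meas: Bystander: tape measure, 58 x 74 x 35 mm, at the near right. Origin under its middle.
Not all that is in view belongs to the job. Leave any yellow look-alike of the shaft alone.

How it is judged (in metres and radians):
On the way, in this order (a step that is already met when the one before it is completed fails the run):
1. the shaft has rolled over so far that its keyseat has come underneath (angle between shaft's own z axis and vertical above 1.9 rad), for 0.05 s.
2. the shaft lies in the V-groove (x of shaft in the frame of v_rest between -0.005 and 0.005 m and y of shaft in the frame of v_rest between -0.04 and 0.04 m and height (world z) of shaft below 0.03 m and angle between the y axis of shaft and the y axis of v_rest, either way round below 0.06 rad), for 0.2 s.
3. the hold-down arm is swung over the shaft (value of joint hold_down above 1.4 rad), for 0.2 s.
At the end, for the whole second after the job is handed in: The shaft lies at rest in the V-groove on both rails (axis within 5 mm of the groove's middle line and 0.06 rad of its direction, less than 30 mm above the bench), its middle within 40 mm of the groove's middle, and the hold-down arm is swung over it to at least 1.40 rad of its 1.571 rad (all of step 2 and value of joint hold_down above 1.4 rad and linear speed of shaft below 0.02 m/s); the robot touches nothing.
It fails at once if the shaft is lifted: its axis comes more than 45 mm above the bench (34 mm is the most that rolling needs) (height (world z) of shaft above 0.045 m).
It fails at once if a bystander is displaced by more than 20 mm (distance of any of bolt, nut, bearing, pin, tape_meas from where it was at the start of the episode above 0.02 m).
It also fails if it takes over 58 s, if anything falls off the work surface, if the arm or the gripper's body presses on something with over 40 N, if the wrist force passes 120 N, or if a joint passes its speed limit or range.

## Working session

There is one attempt and no reset: what is moved stays moved. The work goes in short steps, Python scripts to look and compute and a tool call to move; the robot and the scene stay as the last step left them, time stands still between calls to the robot, and variables do not carry over. Pictures are saved under pics/ and viewed, at most 11 in all, crops included, and the job is handed in when it is done.

Besides the shell and the picture viewer there is one more tool, called after "Request:" in YAML: its name, and indented under it one key for each argument. servo_tool: Moves the arm, as the interface text tells. Shifts and turns lie within -1 to 1; 1 stands for 25 mm of shift or 4 degrees of turn. Its arguments: {"type":"object","properties":{"steps":{"type":"array","items":{"type":"array"}},"grip":{"type":"number"},"squeeze":{"type":"number"}},"required":["steps"]}

```bash
mkdir -p pics
python3 - <<'E'
from station import arm
import cv2,numpy as np
for n in("scene","top"):
    im=arm.read_camera(n); cv2.imwrite(f"pics/{n}0.png",im[:,:,::-1])
    c=arm.get_calibration(n); print(n,c["camera_matrix"],c["T"],[k for k in c])
s=arm.sense();print(s["clock"],s["tcp_pos"],s["tool_rot"],s["width"])
E
```

```text
scene [[360.33323852   0.         251.9219306 ]
 [  0.         360.33323852 194.55712363]
 [  0.           0.           1.        ]] [[ 4.21860970e-01  5.01739382e-01 -7.55176082e-01 -9.01946524e+01]
 [-9.06376793e-01  2.12545357e-01 -3.65110367e-01 -3.58464490e+02]
 [-2.26810801e-02  8.38499889e-01  5.44429523e-01  5.35942836e+02]
 [ 0.00000000e+00  0.00000000e+00  0.00000000e+00  1.00000000e+00]] ['camera_matrix', 'T']
top [[468.62540908   0.         252.76380356]
 [  0.         468.62540908 195.79646055]
 [  0.           0.           1.        ]] [[-2.61986791e-02  9.87047089e-01 -1.58277201e-01  3.67862544e+02]
 [-9.99648252e-01 -2.65210647e-02  7.53364229e-05 -4.65332080e+01]
 [-4.12331930e-03  1.58223501e-01  9.87394714e-01  1.21318838e+03]
 [ 0.00000000e+00  0.00000000e+00  0.00000000e+00  1.00000000e+00]] ['camera_matrix', 'T']
0.1 [214.37608693 506.02304189 241.22522871] [-0.62523067 -3.07811819  0.00312608] 85.57825044987845
```

View pics/scene0.png

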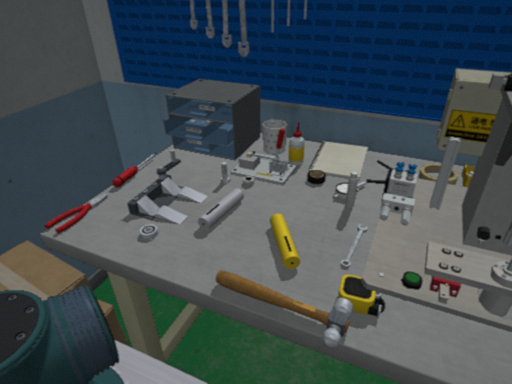

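View pics/top0.png

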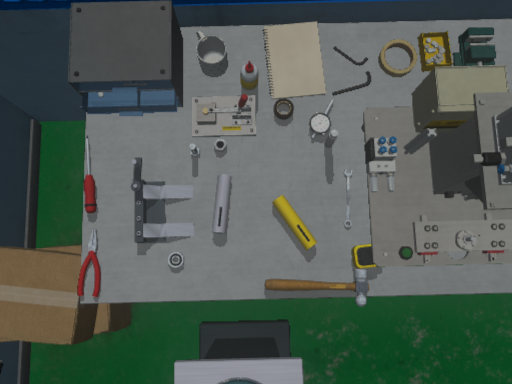

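The scene shows two cylinder candidates in the top view. One is grey at (222,204) and the other yellow at (295,222). The grey one matches the aluminium shaft, with its keyseat visible and the ramps next to it. The V-rest is at (140–192, 190–232) and opens to image right. The hold-down arm is at (138,170), pointing image-up. I'll confirm this in an enlarged crop and measure.

```bash
cat > h.py <<'E'
import numpy as np,cv2
from station import arm
def ray(n,u,v,z):
    c=arm.get_calibration(n);K=np.array(c["camera_matrix"]);T=np.array(c["T"])
    d=np.linalg.inv(K)@[u,v,1];d=T[:3,:3]@[d[0],-d[1],-d[2]];o=T[:3,3]
    return o+d*(z-o[2])/d[2]
E
python3 - <<'E'
from h import *
im=cv2.imread("pics/top0.png")
c=im[130:280,110:260]; cv2.imwrite("pics/crop.png",cv2.resize(c,None,fx=4,fy=4,interpolation=cv2.INTER_CUBIC))
g=cv2.cvtColor(im,cv2.COLOR_BGR2HSV)
print(g[204,222],g[190,222],g[204,205],g[191,170],g[215,145])
def blobs(m,lo=60):
    n,l,s,ce=cv2.connectedComponentsWithStats(m.astype(np.uint8))
    for i in range(1,n):
        if s[i,4]>lo and s[i,0]>110 and s[i,0]+s[i,2]<260 and s[i,1]>130 and s[i,1]<270:
            p=np.argwhere(l==i)[:,::-1].astype(np.float32);r=cv2.minAreaRect(p);print(s[i],r,cv2.boxPoints(r).round(1).tolist())
print("bright");blobs(g[:,:,2]>150)
print("dark");blobs(g[:,:,2]<85)
E
```

```text
[115  19 147] [114  17 151] [ 96  10 125] [109  24 148] [105  23  44]
bright
dark
[ 131  158   36   86 1333] ((148.4534454345703, 200.2086181640625), (85.7341537475586, 33.17794418334961), 86.633544921875) [[129.39999389648438, 158.39999389648438], [162.5, 156.39999389648438], [167.5, 242.0], [134.39999389648438, 244.0]]
```

View pics/crop.png

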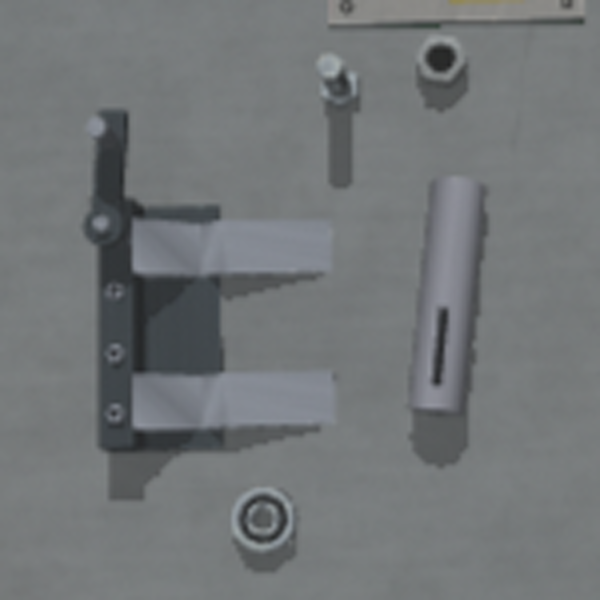

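The crop confirms the grey shaft with its keyseat: crop corners (432,178), (485,180), (465,412), (412,408). The rail toes are at crop x≈334, the pivot at (101,223) and the peg top at (96,127). The shaft is tilted slightly relative to the groove.

Run:
```python
from h import *
P=lambda x,y,z:ray("top",110+(x+.5)/4-.5,130+(y+.5)/4-.5,z)[:2]
# v_rest: toes + bar far-side top corners? use toes (z=1), rails/bar junction (x=37,z=34)
obs=[(333,222,1,-85,-67),(332,273,1,-85,-33),(336,373,1,-85,33),(336,428,1,-85,67),(132,222,34,37,-67),(133,428,34,37,67),(101,222,65,50,-58)]
A=np.array([P(a,b,z) for a,b,z,_,_ in obs]);B=np.array([(x,y) for *_,x,y in obs],float)
am,bm=A.mean(0),B.mean(0);U,S,Vt=np.linalg.svd((B-bm).T@(A-am));R=Vt.T@U.T
print("det",np.linalg.det(R));t=am-R@bm
print("R",R,"yaw",np.degrees(np.arctan2(R[1,0],R[0,0])),"t",t);print("res",((B@R.T+t)-A).round(1))
V=lambda p:R.T@(np.array(p)-t)
for n,q in dict(tl=(432,178,18),tr=(485,180,18),br=(465,412,18),bl=(412,408,18),peg=(96,127,95),nut=(441,58,16),bolt=(330,67,60),boltbase=(341,85,10),bearing=(263,518,14)).items():
    p=P(*q);print(n,p.round(1),V(p).round(1))
np.savez("v.npz",R=R,t=t)
s=arm.sense();from scipy.spatial.transform import Rotation as Ro
print(Ro.from_rotvec(s["tool_rot"]).as_matrix().round(3),s["tcp_pos"])
```

```text
det 0.9999999999999998
R [[-0.00850628 -0.99996382]
 [ 0.99996382 -0.00850628]] yaw 90.48737954786628 t [527.08566144 195.40600435]
res [[-0.   0.9]
 [-0.1 -0.3]
 [-0.3  1.4]
 [ 1.4  0.8]
 [ 1.7 -1.6]
 [-0.5 -0.6]
 [-2.1 -0.6]]
tl [619.   43.3] [-152.9  -90.6]
tr [616.8   8.9] [-187.3  -88.1]
br [466.2  24.5] [-170.4   62.4]
bl [469.6  58.2] [-136.7   58.6]
peg [640.2 242.7] [  46.3 -113.6]
nut [699.9  36.4] [-160.5 -171.5]
bolt [683.8 103.8] [ -92.9 -155.9]
boltbase [685.  103.1] [ -93.6 -157.1]
bearing [402.6 154. ] [-40.3 124.8]
[[-0.921  0.39  -0.001]
 [ 0.39   0.921 -0.002]
 [ 0.    -0.002 -1.   ]] [214.37608693 506.02304189 241.22522871]
```

Request:
servo_tool:
  steps:
    - [[0, 0, 0.18], [0, 0, 0.83]]
    - [[0, 0, 0.18], [0, 0, 0.83]]
    - [[0, 0, 0.18], [0, 0, 0.83]]
    - [[0, 0, 0.18], [0, 0, 0.83]]
    - [[0, 0, 0.18], [0, 0, 0.83]]
  grip: 100

```text
clock: 0.52
tcp_pos: [214.5, 506.1, 218.9]
tool_rot: [-1.067, -2.955, 0.002]
wrist_force: [-0.6, 0.2, -0.4]
width: 85.6
grip_force: 0.0
```

Request:
servo_tool:
  steps:
    - [[0, 0, 0.18], [0, 0, 0.83]]
    - [[0, 0, 0.18], [0, 0, 0.83]]
    - [[0, 0, 0.18], [0, 0, 0.83]]
    - [[0, 0, 0.18], [0, 0, 0.83]]
    - [[0, 0, 0.18], [0, 0, 0.83]]

```text
clock: 0.93
tcp_pos: [214.4, 506.1, 196.4]
tool_rot: [1.483, 2.77, -0.002]
wrist_force: [0.1, -0.2, -0.9]
width: 85.7
grip_force: 0.0
```

Request:
servo_tool:
  steps:
    - [[0, 0, 0.18], [0, 0, 0.83]]
    - [[0, 0, 0.18], [0, 0, 0.83]]
    - [[0, 0, 0.18], [0, 0, 0.83]]
    - [[0, 0, 0.18], [0, 0, 0.83]]
    - [[0, 0, 0.18], [0, 0, 0.83]]

```text
clock: 1.35
tcp_pos: [214.4, 506.1, 173.9]
tool_rot: [1.867, 2.526, -0.002]
wrist_force: [-1.0, 0.5, -0.2]
width: 85.6
grip_force: 0.0
```

Request:
servo_tool:
  steps:
    - [[0, 0, 0.18], [0, 0, 0.83]]
    - [[0, 0, 0.18], [0, 0, 0.83]]
    - [[0, 0, 0.18], [0, 0, 0.83]]
    - [[0, 0, 0.18], [0, 0, 0.83]]
    - [[0, 0, 0.18], [0, 0, 0.83]]

```text
clock: 1.77
tcp_pos: [214.4, 506.1, 151.4]
tool_rot: [2.212, 2.23, -0.002]
wrist_force: [0.1, 0.0, 0.3]
width: 85.4
grip_force: 0.0
```

```bash
cat >> h.py <<'E'
from scipy.spatial.transform import Rotation as Ro
def st():
    d=np.load("v.npz");s=arm.sense();p=s["tcp_pos"];M=Ro.from_rotvec(s["tool_rot"]).as_matrix()
    print("t",s["clock"],"tcp",np.round(p,1),"v",(d["R"].T@(p[:2]-d["t"])).round(1),"heading y",np.degrees(np.arctan2(M[1,1],M[0,1])).round(2),"z",M[:,2].round(3),"F",np.round(s["wrist_force"],1),"w",s["width"],"tips",arm.tcp_to_tips)
E
python3 -c "
from h import *
st()"
```

```text
t 1.7667 tcp [214.4 506.1 151.4] v [313.3 310.1] heading y 0.47 z [-0.001 -0.001 -1.   ] F [0.1 0.  0.3] w 85.37805624124628 tips 11.0
```

Request:
servo_tool:
  steps:
    - [[-0.845, 0.518, 0], [0, 0, 0]]
    - [[-0.845, 0.518, 0], [0, 0, 0]]
    - [[-0.845, 0.518, 0], [0, 0, 0]]
    - [[-0.845, 0.518, 0], [0, 0, 0]]
    - [[-0.845, 0.518, 0], [0, 0, 0]]

```text
clock: 2.18
tcp_pos: [280.7, 400.3, 151.7]
tool_rot: [2.208, 2.234, -0.002]
wrist_force: [0.6, 0.4, -0.6]
width: 85.7
grip_force: 0.0
```

Request:
servo_tool:
  steps:
    - [[-0.845, 0.518, 0], [0, 0, 0]]
    - [[-0.845, 0.518, 0], [0, 0, 0]]
    - [[-0.845, 0.518, 0], [0, 0, 0]]
    - [[-0.845, 0.518, 0], [0, 0, 0]]
    - [[-0.845, 0.518, 0], [0, 0, 0]]

```text
clock: 2.6
tcp_pos: [346.6, 295.3, 151.8]
tool_rot: [-2.209, -2.234, 0.001]
wrist_force: [-0.3, 0.3, -0.2]
width: 85.5
grip_force: 0.0
```

Request:
servo_tool:
  steps:
    - [[-0.845, 0.518, 0], [0, 0, 0]]
    - [[-0.845, 0.518, 0], [0, 0, 0]]
    - [[-0.845, 0.518, 0], [0, 0, 0]]
    - [[-0.845, 0.518, 0], [0, 0, 0]]
    - [[-0.845, 0.518, 0], [0, 0, 0]]

```text
clock: 3.02
tcp_pos: [412.5, 190.5, 151.8]
tool_rot: [-2.209, -2.233, 0.001]
wrist_force: [0.3, -0.1, -0.8]
width: 85.5
grip_force: 0.0
```

Request:
servo_tool:
  steps:
    - [[-0.845, 0.518, 0], [0, 0, 0]]
    - [[-0.845, 0.518, 0], [0, 0, 0]]
    - [[-0.845, 0.518, 0], [0, 0, 0]]
    - [[-0.845, 0.518, 0], [0, 0, 0]]
    - [[-0.845, 0.518, 0], [0, 0, 0]]

```text
clock: 3.43
tcp_pos: [478.4, 85.7, 151.8]
tool_rot: [-2.209, -2.233, 0.001]
wrist_force: [0.2, 1.1, -1.3]
width: 85.4
grip_force: 0.0
```

Request:
servo_tool:
  steps:
    - [[-0.845, 0.518, 0], [0, 0, 0]]
    - [[-0.845, 0.518, 0], [0, 0, 0]]
    - [[-0.845, 0.518, 0], [0, 0, 0]]
    - [[-0.845, 0.518, 0], [0, 0, 0]]
    - [[-0.845, 0.518, 0], [0, 0, 0]]

```text
clock: 3.85
tcp_pos: [544.3, -19.2, 151.6]
tool_rot: [-2.209, -2.233, 0.001]
wrist_force: [0.3, 1.0, 0.2]
width: 85.4
grip_force: 0.0
```

```bash
python3 -c "
from h import *
st()"
```

```text
t 3.85 tcp [544.3 -19.2 151.6] v [-214.7  -15.4] heading y 0.63 z [-0.001  0.    -1.   ] F [0.3 1.  0.2] w 85.36631538868761 tips 11.0
```

Request:
servo_tool:
  steps:
    - [[0, 0, 0.8], [0, 0, 0]]
    - [[0, 0, 0.8], [0, 0, 0]]
    - [[0, 0, 0.8], [0, 0, 0]]
    - [[0, 0, 0.8], [0, 0, 0]]
    - [[0, 0, 0.8], [0, 0, 0]]

```text
clock: 4.27
tcp_pos: [543.7, -18.1, 50.8]
tool_rot: [-2.209, -2.233, 0.001]
wrist_force: [0.3, -0.1, 0.6]
width: 85.6
grip_force: 0.0
```

Request:
servo_tool:
  steps:
    - [[0, 0, 0.5], [0, 0, 0]]
    - [[0, 0, 0.4], [0, 0, 0]]
    - [[0, 0, 0.35], [0, 0, 0]]
    - [[0, 0, 0.25], [0, 0, 0]]
    - [[0, 0, 0], [0, 0, 0]]

```text
clock: 4.68
tcp_pos: [543.6, -17.9, 13.7]
tool_rot: [-2.208, -2.233, 0.002]
wrist_force: [-0.9, -0.1, -0.3]
width: 85.3
grip_force: 0.0
```

Run:
```python
from h import *
st()
a=arm.read_camera("top")[130:280,110:310,::-1];b=arm.read_camera("scene")[130:280,110:310,::-1]
cv2.imwrite("pics/c2.png",cv2.resize(np.vstack([a,b]),None,fx=2,fy=2,interpolation=cv2.INTER_CUBIC)[:600])
```

```text
t 4.6833 tcp [543.6 -17.9  13.7] v [-213.5  -14.7] heading y 0.64 z [-0.002  0.    -1.   ] F [-0.9 -0.1 -0.3] w 85.31929209983788 tips 11.0
```

View pics/c2.png

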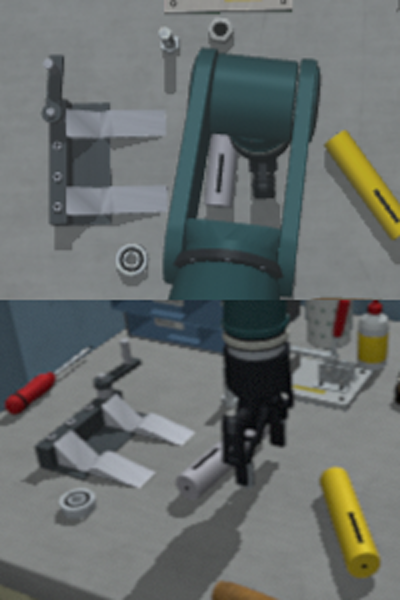

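The top panel shows the arm behind the shaft. The scene panel shows both fingers just above the bench, on the side of the shaft away from the ramps. Starting a slow push.

Request:
servo_tool:
  steps:
    - [[0.14, 0, 0], [0, 0, 0]]
    - [[0.14, 0, 0], [0, 0, 0]]
    - [[0.14, 0, 0], [0, 0, 0]]
    - [[0.14, 0, 0], [0, 0, 0]]
    - [[0.14, 0, 0], [0, 0, 0]]

```text
clock: 5.2
tcp_pos: [544.2, -0.2, 15.2]
tool_rot: [2.208, 2.233, 0.001]
wrist_force: [-0.5, -1.2, 0.9]
width: 85.3
grip_force: 0.5
```

Request:
servo_tool:
  steps:
    - [[0.14, 0, 0], [0, 0, 0]]
    - [[0.14, 0, 0], [0, 0, 0]]
    - [[0.14, 0, 0], [0, 0, 0]]
    - [[0.14, 0, 0], [0, 0, 0]]
    - [[0.14, 0, 0], [0, 0, 0]]

```text
clock: 5.62
tcp_pos: [543.7, 17.3, 14.8]
tool_rot: [-2.209, -2.234, 0.0]
wrist_force: [-0.7, 0.2, -0.4]
width: 85.5
grip_force: 0.1
```

Request:
servo_tool:
  steps:
    - [[0.14, 0, 0], [0, 0, 0]]
    - [[0.14, 0, 0], [0, 0, 0]]
    - [[0.14, 0, 0], [0, 0, 0]]
    - [[0.14, 0, 0], [0, 0, 0]]
    - [[0.14, 0, 0], [0, 0, 0]]

```text
clock: 6.03
tcp_pos: [543.6, 34.8, 14.8]
tool_rot: [-2.209, -2.234, -0.0]
wrist_force: [0.3, 0.7, 0.8]
width: 85.2
grip_force: 0.1
```

Run:
```python
from h import *
st()
b=arm.read_camera("scene")[150:260,110:310,::-1]
cv2.imwrite("pics/c3.png",cv2.resize(b,None,fx=4,fy=4,interpolation=cv2.INTER_CUBIC))
```

```text
t 6.0333 tcp [543.6  34.8  14.8] v [-160.8  -15.2] heading y 0.63 z [ 0.  0. -1.] F [0.3 0.7 0.8] w 85.17956386518208 tips 11.0
```

View pics/c3.png

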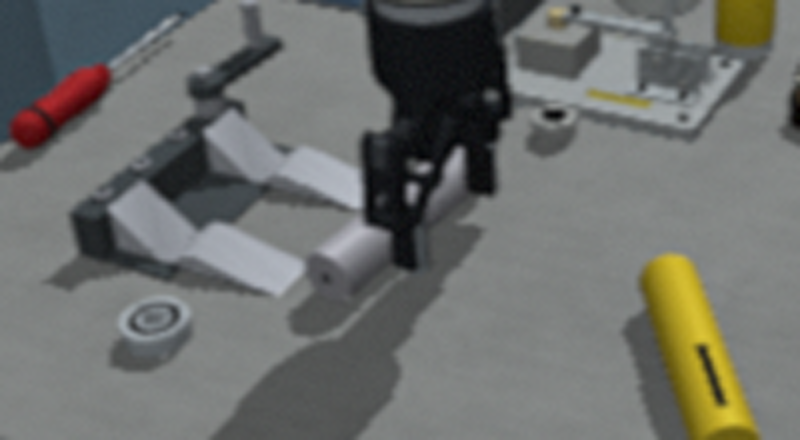

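The scene crop shows the shaft rolling, with the keyseat out of sight. The near end face is at crop (326,273), just short of the near ramp toe, and the fingers are behind it.

Run:
```python
from h import *
d=np.load("v.npz")
f=lambda x,y,z:(d["R"].T@(ray("scene",110+x/4,150+y/4,z)[:2]-d["t"])).round(1)
print("near end",f(326,273,18),"toe near",f(277,296,1),f(305,266,1),"toe far",f(357,209,1))
```

```text
near end [-116.    51.9] toe near [-86.8  64.9] [-85.6  32.1] toe far [-82.3 -35.4]
```

Request:
servo_tool:
  steps:
    - [[0.14, 0, 0], [0, 0, 0]]
    - [[0.14, 0, 0], [0, 0, 0]]
    - [[0.14, 0, 0], [0, 0, 0]]
    - [[0.14, 0, 0], [0, 0, 0]]
    - [[0.14, 0, 0], [0, 0, 0]]

```text
clock: 6.5
tcp_pos: [543.4, 52.3, 14.8]
tool_rot: [-2.209, -2.234, -0.0]
wrist_force: [-0.1, 0.2, 0.6]
width: 85.7
grip_force: 0.1
```

Request:
servo_tool:
  steps:
    - [[0.14, 0, 0], [0, 0, 0]]
    - [[0.14, 0, 0], [0, 0, 0]]
    - [[0.14, 0, 0], [0, 0, 0]]
    - [[0.14, 0, 0], [0, 0, 0]]
    - [[0.14, 0, 0], [0, 0, 0]]

```text
clock: 6.92
tcp_pos: [543.4, 69.6, 15.0]
tool_rot: [2.209, 2.233, 0.0]
wrist_force: [0.1, -0.9, 1.3]
width: 85.5
grip_force: 0.5
```

Run:
```python
from h import *
st()
b=arm.read_camera("scene")[150:260,110:310,::-1]
cv2.imwrite("pics/c4.png",cv2.resize(b,None,fx=4,fy=4,interpolation=cv2.INTER_CUBIC))
```

```text
t 6.9167 tcp [543.4  69.6  15. ] v [-126.   -15.3] heading y 0.63 z [ 0.001 -0.    -1.   ] F [ 0.1 -0.9  1.3] w 85.54313950401081 tips 11.0
```

View pics/c4.png

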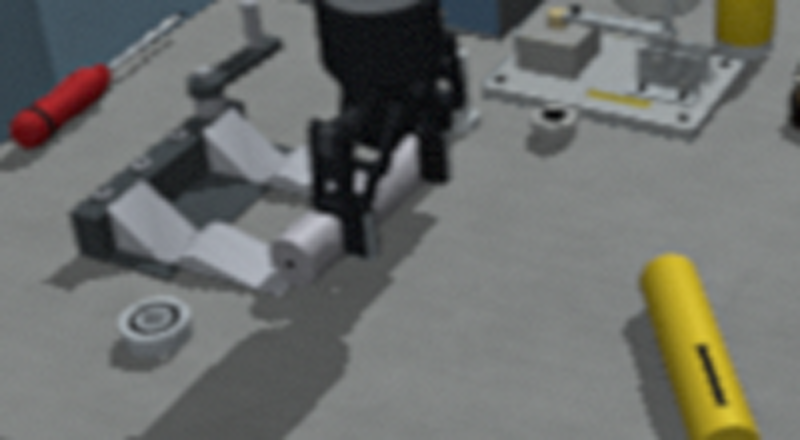

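The near end face is now at crop (290,259), touching the near ramp toe. The fingers are in contact.

Run:
```python
from h import *
d=np.load("v.npz")
print((d["R"].T@(ray("scene",110+290/4,150+259/4,19)[:2]-d["t"])).round(1))
```

```text
[-88.7  49.4]
```

Request:
servo_tool:
  steps:
    - [[0.14, 0, -0.02], [0, 0, -0.16]]
    - [[0.14, 0, -0.03], [0, 0, -0.16]]
    - [[0.14, 0, -0.033], [0, 0, -0.16]]
    - [[0.14, 0, -0.033], [0, 0, -0.16]]
    - [[0.14, 0, -0.033], [0, 0, -0.16]]

```text
clock: 7.38
tcp_pos: [543.9, 85.8, 20.0]
tool_rot: [2.142, 2.293, 0.0]
wrist_force: [0.2, -6.0, 5.7]
width: 86.0
grip_force: 3.8
```

Request:
servo_tool:
  steps:
    - [[0.14, 0, -0.033], [0, 0, 0]]
    - [[0.14, 0, -0.033], [0, 0, 0]]
    - [[0.14, 0, -0.033], [0, 0, 0]]
    - [[0.14, 0, -0.033], [0, 0, 0]]
    - [[0.14, 0, -0.033], [0, 0, 0]]

```text
clock: 7.8
tcp_pos: [543.1, 102.9, 24.7]
tool_rot: [2.142, 2.291, 0.0]
wrist_force: [-0.1, -7.7, 6.1]
width: 85.2
grip_force: 4.4
```

Run:
```python
from h import *
st()
b=arm.read_camera("scene")[150:260,110:310,::-1]
cv2.imwrite("pics/c5.png",cv2.resize(b,None,fx=4,fy=4,interpolation=cv2.INTER_CUBIC))
```

```text
t 7.8 tcp [543.1 102.9  24.7] v [-92.6 -15.2] heading y 3.86 z [ 0.004 -0.003 -1.   ] F [-0.1 -7.7  6.1] w 85.1635263536198 tips 11.0
```

View pics/c5.png

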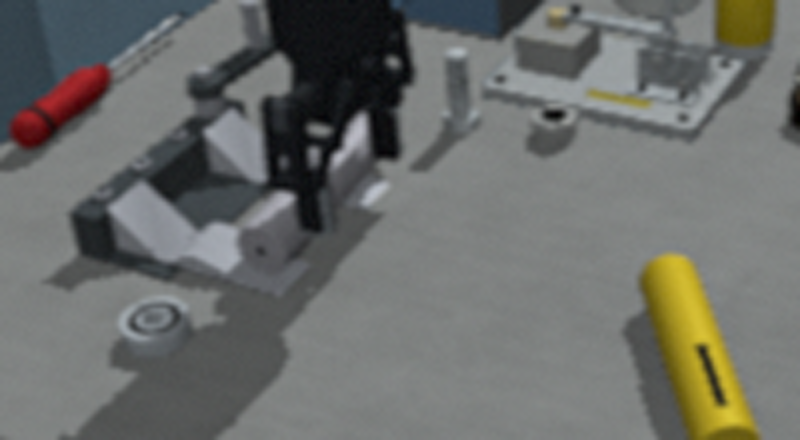

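The near end face is at crop (260,247), on the ramp. The shaft sits on both rails and lies parallel to the crest, and the bolt is untouched. Continuing up.

Request:
servo_tool:
  steps:
    - [[0.14, 0, -0.018], [0, 0, 0]]
    - [[0.14, 0, -0.018], [0, 0, 0]]
    - [[0.14, 0, -0.018], [0, 0, 0]]
    - [[0.14, 0, -0.018], [0, 0, 0]]
    - [[0.14, 0, -0.018], [0, 0, 0]]

```text
clock: 8.27
tcp_pos: [542.6, 119.7, 27.9]
tool_rot: [2.141, 2.29, 0.001]
wrist_force: [1.2, -8.1, 8.7]
width: 85.8
grip_force: 4.6
```

Request:
servo_tool:
  steps:
    - [[0.14, 0, -0.018], [0, 0, 0]]
    - [[0.14, 0, -0.018], [0, 0, 0]]
    - [[0.14, 0, -0.018], [0, 0, 0]]
    - [[0.14, 0, -0.018], [0, 0, 0]]
    - [[0.14, 0, -0.018], [0, 0, 0]]

```text
clock: 8.68
tcp_pos: [538.9, 139.7, 27.1]
tool_rot: [-2.145, -2.294, 0.0]
wrist_force: [0.7, -1.8, 1.4]
width: 85.1
grip_force: 1.0
```

Run:
```python
from h import *
st()
b=arm.read_camera("scene")[150:260,110:310,::-1]
cv2.imwrite("pics/c6.png",cv2.resize(b,None,fx=4,fy=4,interpolation=cv2.INTER_CUBIC))
```

```text
t 8.6833 tcp [538.9 139.7  27.1] v [-55.8 -11.3] heading y 3.85 z [-0.001  0.    -1.   ] F [ 0.7 -1.8  1.4] w 85.0571347055626 tips 11.0
```

View pics/c6.png

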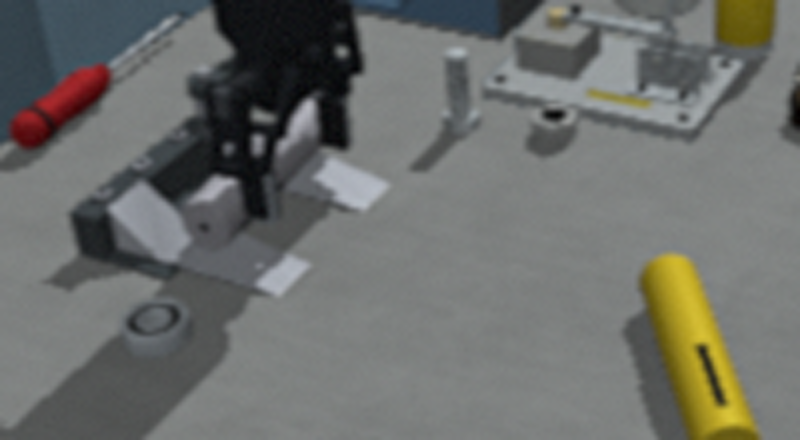

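The near end face is at crop (205,226), close to the crest of the rails. I'll straighten the tool and push over.

Request:
servo_tool:
  steps:
    - [[0.1, 0, -0.03], [0, 0, 0.16]]
    - [[0.1, 0, -0.03], [0, 0, 0.16]]
    - [[0.1, 0, -0.03], [0, 0, 0.16]]
    - [[0.1, 0, -0.01], [0, 0, 0.16]]
    - [[0.1, 0, 0], [0, 0, 0.16]]

```text
clock: 9.15
tcp_pos: [538.5, 152.4, 29.6]
tool_rot: [-2.21, -2.232, -0.001]
wrist_force: [1.3, -0.5, 0.0]
width: 85.0
grip_force: 0.0
```

Request:
servo_tool:
  steps:
    - [[0.1, 0, 0], [0, 0, 0]]
    - [[0.1, 0, 0], [0, 0, 0]]
    - [[0.1, 0, 0], [0, 0, 0]]
    - [[0, 0, 0], [0, 0, 0]]
    - [[0, 0, 0], [0, 0, 0]]

```text
clock: 9.57
tcp_pos: [538.5, 159.4, 29.6]
tool_rot: [-2.209, -2.234, -0.0]
wrist_force: [0.1, 0.8, 1.1]
width: 85.4
grip_force: 0.0
```

Run:
```python
from h import *
st()
b=arm.read_camera("scene")[150:260,110:310,::-1]
cv2.imwrite("pics/c7.png",cv2.resize(b,None,fx=4,fy=4,interpolation=cv2.INTER_CUBIC))
```

```text
t 9.5667 tcp [538.5 159.4  29.6] v [-36.1 -11.1] heading y 0.65 z [ 0.  0. -1.] F [0.1 0.8 1.1] w 85.39203295663077 tips 11.0
```

View pics/c7.png

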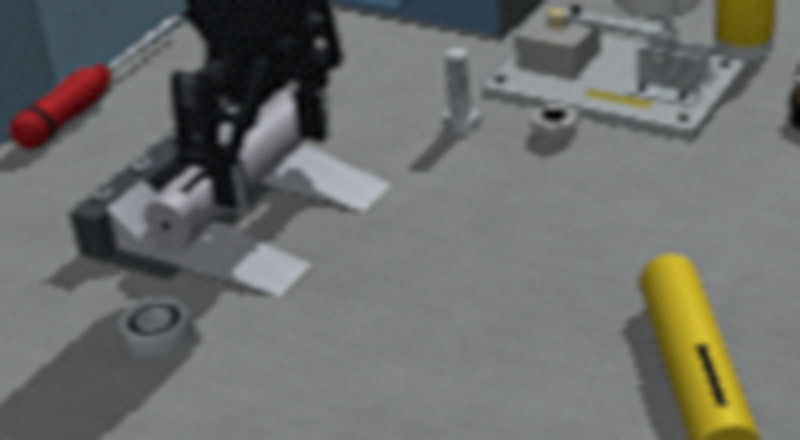

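The shaft has dropped into the V, with the keyseat up again after a full turn and the near end at crop (166,219). I'll back off, lift and check.

Request:
servo_tool:
  steps:
    - [[-0.2, 0, 0], [0, 0, 0]]
    - [[-0.4, 0, 0], [0, 0, 0]]
    - [[-0.6, 0, -0.2], [0, 0, 0]]
    - [[-0.6, 0, -0.5], [0, 0, 0]]
    - [[-0.6, 0, -0.8], [0, 0, 0]]

```text
clock: 10.03
tcp_pos: [537.1, 97.6, 65.1]
tool_rot: [-2.207, -2.231, 0.007]
wrist_force: [0.7, -1.1, -0.4]
width: 85.7
grip_force: 0.0
```

Request:
servo_tool:
  steps:
    - [[-0.8, 0, -0.8], [0, 0, 0]]
    - [[-0.8, 0, -0.8], [0, 0, 0]]
    - [[-0.8, 0, -0.8], [0, 0, 0]]
    - [[-0.8, 0, -0.8], [0, 0, 0]]
    - [[0, 0, 0], [0, 0, 0]]
  grip: 0

```text
clock: 10.45
tcp_pos: [542.6, 14.9, 152.4]
tool_rot: [2.208, 2.223, 0.007]
wrist_force: [1.5, -1.0, 0.7]
width: 25.7
grip_force: 0.0
```

Run:
```python
from h import *
st();print(arm.sense()["joint_pos"])
a=arm.read_camera("top")[130:280,90:240,::-1];b=arm.read_camera("scene")[150:260,110:260,::-1]
a=cv2.resize(a,None,fx=2.6,fy=2.6,interpolation=cv2.INTER_CUBIC);b=cv2.resize(b,None,fx=2.6,fy=2.6,interpolation=cv2.INTER_CUBIC)
c=np.zeros((390,780,3),np.uint8);c[:,:390]=a;c[:286,390:]=b
cv2.imwrite("pics/c8.png",c)
```

```text
t 10.45 tcp [542.6  14.9 152.4] v [-180.6  -13.9] heading y 0.38 z [ 0.009 -0.003 -1.   ] F [ 1.5 -1.   0.7] w 25.698191719461946 tips 11.0
[-0.07563189  0.09974682  1.53644089 -0.00232718  1.49579432 -0.08209268]
```

View pics/c8.png

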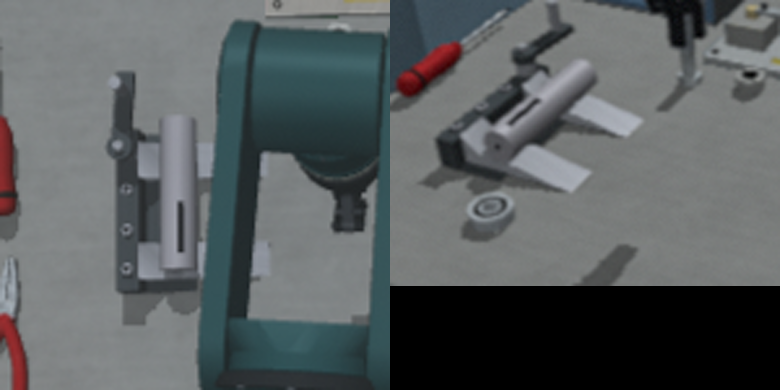

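The shaft lies in the groove, with its ends at top-crop (179,116) and (179,268). It is shifted a little towards the hold-down side, so I'll measure by how much.

Run:
```python
from h import *
d=np.load("v.npz")
f=lambda x,y:(d["R"].T@(ray("top",90+x/2.6,130+y/2.6,28)[:2]-d["t"])).round(1)
print(f(179,116),f(179,268))
g=lambda x,y,z:(d["R"].T@(ray("scene",110+(x-390)/2.6,150+y/2.6,z)[:2]-d["t"])).round(1)
print(g(496,147,26.5))
```

```text
[ -1.8 -92.6] [-1.4 58.4]
[-2.  59.1]
```

Shaft centre is at y≈-17 mm, x≈-1.6 mm, so it is seated within tolerance. Next is the peg.

Request:
servo_tool:
  steps:
    - [[0.71, 0.265, 0], [0, 0, 0]]
    - [[0.71, 0.265, 0], [0, 0, 0]]
    - [[0.71, 0.265, 0], [0, 0, 0]]
    - [[0.71, 0.265, 0], [0, 0, 0]]
    - [[0.71, 0.265, 0], [0, 0, 0]]

```text
clock: 10.97
tcp_pos: [571.0, 110.0, 144.7]
tool_rot: [-2.206, -2.233, 0.004]
wrist_force: [-0.1, 0.3, -0.5]
width: 0.3
grip_force: 0.0
```

Request:
servo_tool:
  steps:
    - [[0.71, 0.265, 0], [0, 0, 0]]
    - [[0.71, 0.265, 0], [0, 0, 0]]
    - [[0.71, 0.265, 0], [0, 0, 0]]
    - [[0.71, 0.265, 0], [0, 0, 0]]
    - [[0.71, 0.265, 0], [0, 0, 0]]

```text
clock: 11.38
tcp_pos: [603.0, 199.2, 144.5]
tool_rot: [-2.206, -2.233, 0.005]
wrist_force: [-0.4, -0.6, 0.2]
width: -0.3
grip_force: 0.0
```

Request:
servo_tool:
  steps:
    - [[0.71, 0.265, 0], [0, 0, 0]]
    - [[0.71, 0.265, 0], [0, 0, 0]]
    - [[0.71, 0.265, 0], [0, 0, 0]]
    - [[0.71, 0.265, 0], [0, 0, 0]]
    - [[0.71, 0.265, 0], [0, 0, 0]]

```text
clock: 11.8
tcp_pos: [635.1, 288.2, 144.2]
tool_rot: [-2.206, -2.234, 0.006]
wrist_force: [-0.1, -0.0, -0.3]
width: 0.0
grip_force: 0.0
```

Request:
servo_tool:
  steps:
    - [[0, 0, 0.3], [0, 0, 0]]
    - [[0, 0, 0.3], [0, 0, 0]]
    - [[0, 0, 0.3], [0, 0, 0]]
    - [[0, 0, 0.3], [0, 0, 0]]
    - [[0, 0, 0], [0, 0, 0]]

```text
clock: 12.22
tcp_pos: [634.7, 285.2, 113.5]
tool_rot: [-2.208, -2.231, 0.009]
wrist_force: [-0.7, -0.7, -0.3]
width: -0.3
grip_force: 0.0
```

```bash
python3 -c "
from h import *
st()"
```

```text
t 12.2167 tcp [634.7 285.2 113.5] v [  88.9 -108.4] heading y 0.59 z [-0.006 -0.002 -1.   ] F [-0.7 -0.7 -0.3] w -0.27750427565329827 tips 11.0
```

Request:
servo_tool:
  steps:
    - [[0, 0.04, 0.24], [0, 0, 0]]
    - [[0, 0.04, 0.24], [0, 0, 0]]
    - [[0, 0.04, 0.24], [0, 0, 0]]
    - [[0, 0.04, 0.24], [0, 0, 0]]
    - [[0, 0.04, 0.24], [0, 0, 0]]

```text
clock: 12.63
tcp_pos: [641.6, 286.5, 86.7]
tool_rot: [-2.209, -2.233, -0.0]
wrist_force: [1.1, -0.2, -0.1]
width: -0.2
grip_force: 0.0
```

Request:
servo_tool:
  steps:
    - [[-0.17, 0, 0], [0, 0, 0]]
    - [[-0.17, 0, 0], [0, 0, 0]]
    - [[-0.17, 0, 0], [0, 0, 0]]
    - [[-0.17, 0, 0], [0, 0, 0]]
    - [[-0.17, 0, 0], [0, 0, 0]]

```text
clock: 13.05
tcp_pos: [642.0, 264.9, 87.9]
tool_rot: [2.209, 2.233, 0.002]
wrist_force: [1.2, 0.4, -0.0]
width: 0.1
grip_force: 0.0
```

```bash
python3 -c "
from h import *
st()"
```

```text
t 13.05 tcp [642.  264.9  87.9] v [  68.5 -115.5] heading y 0.62 z [ 0.001  0.    -1.   ] F [ 1.2  0.4 -0. ] w 0.11458157111223748 tips 11.0
```

Request:
servo_tool:
  steps:
    - [[-0.155, 0.035, 0.03], [0, 0, 1]]
    - [[-0.155, 0.035, 0.03], [0, 0, 1]]
    - [[-0.155, 0.035, 0.03], [0, 0, 1]]
    - [[-0.155, 0.035, 0.03], [0, 0, 1]]
    - [[-0.155, 0.035, 0.03], [0, 0, 1]]

```text
clock: 13.47
tcp_pos: [644.2, 245.7, 84.4]
tool_rot: [2.567, 1.811, 0.004]
wrist_force: [0.3, 1.0, 0.1]
width: -0.0
grip_force: 0.5
```

Request:
servo_tool:
  steps:
    - [[-0.155, 0.04, 0], [0, 0, 1]]
    - [[-0.155, 0.04, 0], [0, 0, 1]]
    - [[-0.155, 0.04, 0], [0, 0, 1]]
    - [[-0.155, 0.04, 0], [0, 0, 1]]
    - [[-0.155, 0.04, 0], [0, 0, 1]]

```text
clock: 13.88
tcp_pos: [639.9, 226.0, 84.3]
tool_rot: [2.842, 1.338, 0.004]
wrist_force: [1.4, 0.1, -0.3]
width: 0.1
grip_force: 0.6
```

Request:
servo_tool:
  steps:
    - [[-0.155, 0.04, 0], [0, 0, 1]]
    - [[-0.155, 0.04, 0], [0, 0, 1]]
    - [[-0.155, 0.04, 0], [0, 0, 1]]
    - [[-0.155, 0.04, 0], [0, 0, 1]]
    - [[-0.155, 0.04, 0], [0, 0, 1]]

```text
clock: 14.3
tcp_pos: [629.1, 209.1, 84.3]
tool_rot: [3.031, 0.824, 0.004]
wrist_force: [0.4, -0.1, -0.9]
width: 0.1
grip_force: 0.6
```

```bash
python3 -c "
from h import *
st()"
```

```text
t 14.3 tcp [629.1 209.1  84.3] v [  12.8 -102.1] heading y -59.59 z [ 0.003  0.    -1.   ] F [ 0.4 -0.1 -0.9] w 0.09485506326136578 tips 11.0
```

Request:
servo_tool:
  steps:
    - [[-0.155, 0.04, 0], [0, 0, 1]]
    - [[-0.155, 0.04, 0], [0, 0, 1]]
    - [[-0.155, 0.04, 0], [0, 0, 1]]
    - [[-0.155, 0.04, 0], [0, 0, 1]]
    - [[-0.155, 0.04, 0], [0, 0, 1]]

```text
clock: 14.72
tcp_pos: [613.2, 196.9, 84.4]
tool_rot: [3.128, 0.285, 0.004]
wrist_force: [1.1, -1.7, 0.3]
width: -0.2
grip_force: 0.6
```

Request:
servo_tool:
  steps:
    - [[-0.155, 0.04, 0], [0, 0, 1]]
    - [[-0.155, 0.04, 0], [0, 0, 1]]
    - [[-0.08, 0, 0], [0, 0, 0.4]]
    - [[0, 0, 0], [0, 0, 0]]
    - [[0, 0, 0], [0, 0, 0]]

```text
clock: 15.13
tcp_pos: [603.2, 194.2, 84.0]
tool_rot: [-3.141, -0.029, -0.001]
wrist_force: [-0.1, -0.1, 0.4]
width: 0.1
grip_force: 0.0
```

```bash
python3 -c "
from h import *
st()"
```

```text
t 15.1333 tcp [603.2 194.2  84. ] v [ -1.9 -76.1] heading y -88.93 z [ 0.001  0.    -1.   ] F [-0.1 -0.1  0.4] w 0.13385553576580198 tips 11.0
```

Request:
servo_tool:
  steps:
    - [[-0.05, 0, 0], [0, 0, 0]]
    - [[-0.05, 0, 0], [0, 0, 0]]
    - [[-0.05, 0, 0], [0, 0, 0]]
    - [[-0.03, 0, 0], [0, 0, 0]]
    - [[0, 0, 0], [0, 0, 0]]

```text
clock: 15.55
tcp_pos: [602.6, 194.2, 84.1]
tool_rot: [-3.141, -0.028, -0.016]
wrist_force: [11.4, 0.6, -4.3]
width: -0.1
grip_force: 5.4
```

```bash
python3 -c "
from h import *
st();print(arm.sense()['grip_force'])"
```

```text
t 15.55 tcp [602.6 194.2  84.1] v [ -1.9 -75.5] heading y -88.96 z [ 0.01   0.001 -1.   ] F [11.4  0.6 -4.3] w -0.10139118423512995 tips 11.0
5.406820625066757
```

It's against the stop at 11 N. Retreating, then a final check.

Request:
servo_tool:
  steps:
    - [[0.3, 0, 0], [0, 0, 0]]
    - [[0.5, 0, 0], [0, 0, 0]]
    - [[0.5, 0, -0.5], [0, 0, 0]]
    - [[0.3, 0, -0.9], [0, 0, 0]]
    - [[0, 0, -0.9], [0, 0, 0]]

```text
clock: 15.97
tcp_pos: [638.6, 194.7, 139.5]
tool_rot: [3.141, 0.028, -0.006]
wrist_force: [-0.1, 0.0, 0.5]
width: -0.1
grip_force: 0.0
```

Request:
servo_tool:
  steps:
    - [[0, 0.9, -0.9], [0, 0, 0]]
    - [[0, 0.9, -0.9], [0, 0, 0]]
    - [[0, 0.9, 0], [0, 0, 0]]
    - [[0, 0.9, 0], [0, 0, 0]]
    - [[0, 0.9, 0], [0, 0, 0]]

```text
clock: 16.38
tcp_pos: [640.5, 81.8, 186.7]
tool_rot: [-3.141, -0.03, -0.0]
wrist_force: [0.7, -0.1, 0.3]
width: -0.1
grip_force: 0.0
```

Request:
servo_tool:
  steps:
    - [[0, 0.9, 0], [0, 0, 0]]
    - [[0, 0.9, 0], [0, 0, 0]]
    - [[0, 0.9, 0], [0, 0, 0]]
    - [[0, 0, 0], [0, 0, 0]]
    - [[0, 0, 0], [0, 0, 0]]

```text
clock: 16.8
tcp_pos: [641.5, 14.1, 185.6]
tool_rot: [-3.141, -0.026, 0.002]
wrist_force: [0.3, 0.0, 0.4]
width: 0.2
grip_force: 0.0
```

Run:
```python
from h import *
st()
a=arm.read_camera("top")[130:280,90:240,::-1];b=arm.read_camera("scene")[150:260,110:260,::-1]
a=cv2.resize(a,None,fx=2.6,fy=2.6,interpolation=cv2.INTER_CUBIC);b=cv2.resize(b,None,fx=2.6,fy=2.6,interpolation=cv2.INTER_CUBIC)
c=np.zeros((390,780,3),np.uint8);c[:,:390]=a;c[:286,390:]=b
cv2.imwrite("pics/c9.png",c)
```

```text
t 16.8 tcp [641.5  14.1 185.6] v [-182.3 -112.9] heading y -89.07 z [-0.001  0.001 -1.   ] F [0.3 0.  0.4] w 0.17058301724416675 tips 11.0
```

View pics/c9.png

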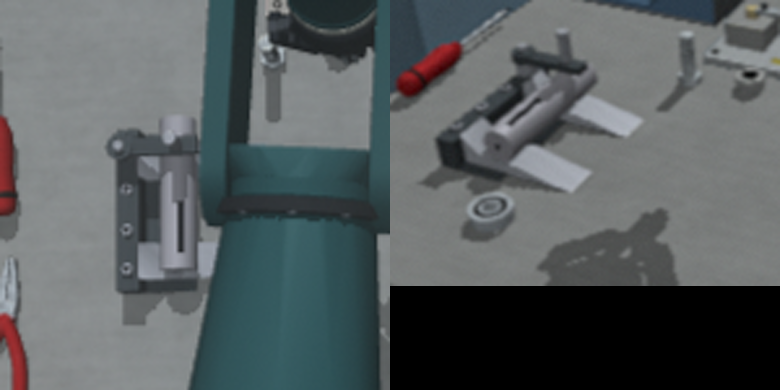

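The arm is closed square over the seated shaft, with the peg at top-crop (178,143). The shaft ends haven't moved, at (179,116) and (179,268), and the bolt, nut and bearing are in place. Handing in.

```bash
python3 -c "
from station import arm
print(arm.hand_in())"
```

```text
the job is handed in; nothing more can be done
None
```

The job is handed in at about 17 s of the 58 s, and the hand-in gave no verdict: the shaft was rolled into the V-groove (middle about 17 mm off centre, limit 40 mm), the hold-down arm was pushed to its stop over it, and the bolt, nut and bearing looked unmoved in the last picture (pin and tape measure were out of view).

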